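Line up the microscope objectives by length

TASK

Put the four microscope objectives away on the blue strip in order of length, each standing upright, lens up, in the middle of its own black pad: the shortest on the pad at the strip's pointed end, then longer and longer towards the square end. Let none of them tip over, and leave the amber bottle and the white jar where they stand.

Things in the scene. Friction and masses are not known exactly. Their poses are not given: they have to be found in the camera images.
- objective30: Shortest and slimmest of four loose steel microscope objectives, 30 mm long, about 70 g, upright, lens up, on a fixed 3 mm thick green mat. Foot 22 mm across, 3 mm high; round barrel 26 mm across from 3 to 20 mm height, above it a cone to the lens; grip across the barrel at any yaw. The four are 80 mm or more apart. Origin: centre of the foot's underside; z up along the barrel.
- objective42: Second shortest of four loose steel microscope objectives, 42 mm long, about 110 g, upright, lens up, on a fixed 3 mm thick green mat. Foot 26 mm across, 3 mm high; round barrel 30 mm across from 3 to 32 mm height, above it a cone to the lens; grip across the barrel at any yaw. The four are 80 mm or more apart. Origin: centre of the foot's underside; z up along the barrel.
- objective54: Second longest of four loose steel microscope objectives, 54 mm long, about 160 g, upright, lens up, on a fixed 3 mm thick green mat. Foot 30 mm across, 3 mm high; round barrel 34 mm across from 3 to 44 mm height, above it a cone to the lens; grip across the barrel at any yaw. The four are 80 mm or more apart. Origin: centre of the foot's underside; z up along the barrel.
- objective66: Longest and thickest of four loose steel microscope objectives, 66 mm long, about 220 g, upright, lens up, on a fixed 3 mm thick green mat. Foot 34 mm across, 3 mm high; round barrel 38 mm across from 3 to 56 mm height, above it a cone to the lens; grip across the barrel at any yaw. The four are 80 mm or more apart. Origin: centre of the foot's underside; z up along the barrel.
- pad1: Fixed round black rubber pad, 46 mm across, 2 mm thick: the end pad, at the pointed end of the strip. Four pads, 70 mm apart in a row, lie on a fixed blue strip 64 mm wide, 8 mm high, pointed at one end, square at the other. Origin: centre of the pad's underside, on the strip's top; an objective on the pad has its foot 2 mm higher. x along the row to the pointed end, z up.
- pad2: Fixed round black rubber pad, 46 mm across, 2 mm thick: second from the pointed end. Four pads, 70 mm apart in a row, lie on a fixed blue strip 64 mm wide, 8 mm high, pointed at one end, square at the other. Origin: centre of the pad's underside, on the strip's top; an objective on the pad has its foot 2 mm higher. x along the row to the pointed end, z up.
- pad3: Fixed round black rubber pad, 46 mm across, 2 mm thick: third from the pointed end. Four pads, 70 mm apart in a row, lie on a fixed blue strip 64 mm wide, 8 mm high, pointed at one end, square at the other. Origin: centre of the pad's underside, on the strip's top; an objective on the pad has its foot 2 mm higher. x along the row to the pointed end, z up.
- pad4: Fixed round black rubber pad, 46 mm across, 2 mm thick: the end pad at the square end. Four pads, 70 mm apart in a row, lie on a fixed blue strip 64 mm wide, 8 mm high, pointed at one end, square at the other. Origin: centre of the pad's underside, on the strip's top; an objective on the pad has its foot 2 mm higher. x along the row to the pointed end, z up.
- bottle: Bystander: loose amber bottle with white cap, 58 mm across, 100 mm tall, on the bench on the robot's side, between mat and strip. Origin: centre of its underside.
- jar: Bystander: loose white lidded jar, 60 mm across, 50 mm tall, on the bench on the far side, between mat and strip. Origin: centre of its underside.

How it is judged:
By the outcome, as a careful person would: the job done as asked, in the order asked, and still so for the second after the job is handed in, with the robot touching nothing.
It also fails if it takes over 112 s, if anything falls off the work surface, if the arm or the gripper's body presses on something with over 40 N, if the wrist force passes 120 N, or if a joint passes its speed limit or range.

ROBOT

A 7-joint arm with a two-finger parallel gripper is mounted at the origin on the work surface. World frame = base frame: x ahead of the robot, y to its left, z up, the work surface at z = 0. Lengths are in m, angles in rad, forces in N, time in s.
With the tool pointing down it reaches from about 0.4 to 0.925 m from the base axis. Payload 4.1 kg.
Tool frame: the origin (TCP) lies between the finger pads; the fingertips stand 22 mm ahead of it and the grasp point (between the pads) lies 3 mm ahead of it; z points along the fingers, y is the line along which they close (so a half turn about z gives the same grasp; the last joint's range is limited). The gripper opens to 85 mm and grips with 20 to 120 N. Pads are 22 mm wide; open, the fingers measure 114 mm over their backs; the gripper's body (76 mm by 85 mm) begins 54 mm behind the grasp point. The pads swing forward as they close: fully open they stand 13 mm farther back than shut.
Start: joints at [-1.311, 0.398, 0.045, 1.537, -0.019, 1.207, -0.051], TCP at [0.228, 0.609, 0.217] pointing down, gripper open.
Joint ranges: [-2.82, 2.82], [-0.49, 2.23], [-1.37, 1.46], [0, 2.46], [-1.36, 4.5], [0.23, 2], [-2.94, 2.94]. Speed limits (rad/s): [2.57, 2.57, 3.14, 3.14, 3.14, 3.14, 3.14].

INTERFACE

Orientations are given as [roll, pitch, yaw] about the fixed x, y, z axes, in that order (R = Rz(yaw) Ry(pitch) Rx(roll)).
In Python, from cell import status, cams, workorder, finder gives the robot as it stands.
- The arm moves only by the tool play_rows, never from a script. Its argument "plan" is a list of rows, each an object with "linear": the shift along the tool's x, y, z in m, a list of three; "spin": the turn about the tool's z in degrees; "gripper": the closure in counts, from 0 (fully open) to 255 (shut). A call has 1 to 12 rows; each row shifts and turns the commanded pose from where the row before left it, along the tool's axes as they then stand; what a row does not reach is not made up. A row lasts 1/10 s, in which the tool goes at most 50 mm and 8.59 degrees, less where a joint would pass 70% of its speed; a pose out of reach is approached as far as the arm can. A call is refused whole if a number of a shift passes 0.05 or a number of a turn 8.59, either way. A call with a gripper value outside its range is refused whole. The fingers move at their own pace and stop on an object; "newtons" is the grip in N (left out, the last holds). Time passes only in rows, so rows that do not move let the fingers close. It gives the time, the measured TCP pose, the force, the opening and the grip force at its end, in the units of the state.
- status.state(): the state, without advancing time (a new reading comes with each control period).
- cams.read_camera(name): name is "scene" or "top" or "wrist"; returns a dict with "frame" (420x560x3 uint8, red, green, blue), "fovy" (degrees; the focal length in pixels is half the picture's height over the tangent of half this angle, whatever the lens; pixels are square), "cx", "cy" (the principal point, pixels), "distortion" ([k1, k2, p1, p2, k3] as OpenCV has them; the pictures are not rectified), "T" (4x4, takes a point from camera to world coordinates). Camera axes: x right, y up, looking along -z (the intrinsics and any distortion apply to the point x, -y, -z); pixel columns grow to the right and rows downward; lengths in m; the calibration is good to about 2 mm. A picture is of the moment at which its call begins. There is no depth.
- workorder.sign_off(): hands the job in; it is judged then, once.
Trained networks look in the newest picture that a camera, given by its name, has taken for a name from the list of things; names that differ only in an ending like _2 or _b are one class to them, and where a whole thing is asked for, a point or a joint stands for the part that bears it (a point fixed in the world has none). Each returns a list of dicts, best first, with "confidence" (0 to 1); they miss things now and then, are a little off and sometimes report something else, mostly with a low value. They report only what shows in the picture. A call takes as long as a camera call.
- finder.find_in(thing, camera): "rect" ([left, top, width, height] in pixels, round what is visible of it).
The state is a dict: "time": time; "joints": joint angles; "joint_vel": joint speeds; "joint_efforts": joint torques, N m; "eef_pos": TCP position; "tcp_rot": TCP orientation; "contact_force": force on the tool from outside, world axes, zero at the start; "wrist_torque": the same for the moment, N m; "grip_width": opening from 0.0 (shut) to 1.0 (fully open); "grasp_force": force on a finger pad.
Only numpy, scipy, OpenCV 4.12 (cv2) and the standard library are available. Lean on these libraries where they do the work, as an engineer would, in place of code of your own. Each camera call takes 0.05 s, during which the arm holds its last target. There are 200 camera calls.

## Working session

There is one attempt and no reset: what is moved stays moved. The work goes in short steps, Python scripts to look and compute and a tool call to move; the robot and the scene stay as the last step left them, time stands still between calls to the robot, and variables do not carry over. Pictures are saved under pics/ and viewed, at most 14 in all, crops included, and the job is handed in when it is done.

Besides the shell and the picture viewer there is one more tool, called after "Emit:" as name(argument=value, ...) on one line, values as JSON. play_rows: Moves the arm, as the interface text tells. Its arguments: {"type":"object","properties":{"plan":{"type":"array"},"newtons":{"type":"number"}},"required":["plan"]}

```bash
mkdir -p pics
cat > h.py <<'E'
import numpy as np, cv2, math
from cell import status, cams, workorder, finder
def intr(c):
    h=c["frame"].shape[0]; f=h/2/math.tan(math.radians(c["fovy"])/2)
    return np.array([[f,0,c["cx"]],[0,f,c["cy"]],[0,0,1.]]), np.array(c["distortion"],float)
def to_world(c,uv,z):
    K,D=intr(c); p=cv2.undistortPoints(np.array([[uv]],float),K,D)[0,0]
    T=np.array(c["T"]); d=T[:3,:3]@np.array([p[0],-p[1],-1.]); o=T[:3,3]
    return o+d*(z-o[2])/d[2]
def proj(c,P):
    K,D=intr(c); T=np.array(c["T"]); q=(np.atleast_2d(P)-T[:3,3])@T[:3,:3]
    q=q*[1,-1,-1]
    return cv2.projectPoints(q.reshape(-1,1,3),np.zeros(3),np.zeros(3),K,D)[0][:,0]
def save(c,n): cv2.imwrite("pics/"+n+".png",cv2.cvtColor(c["frame"],cv2.COLOR_RGB2BGR))
E
python3 - <<'E'
from h import *
s=status.state(); print({k:np.round(v,3).tolist() for k,v in s.items()})
for n in ["top","scene"]:
    c=cams.read_camera(n); save(c,n+"0"); print(n,c["fovy"],np.round(c["T"],3).tolist(),c["distortion"])
    for t in ["objective30","objective42","objective54","objective66","pad1","pad2","pad3","pad4","bottle","jar"]:
        print(t,[(np.round(r["rect"]).tolist(),round(r["confidence"],2)) for r in finder.find_in(t,n)[:3]])
E
```

```text
{'time': 0.0, 'joints': [-1.311, 0.399, 0.045, 1.538, -0.019, 1.207, -0.051], 'joint_vel': [0.0, -0.001, -0.0, -0.001, -0.0, 0.002, -0.002], 'joint_efforts': [-0.001, -47.511, 1.365, -25.423, 0.012, 0.009, 0.0], 'eef_pos': [0.228, 0.608, 0.215], 'tcp_rot': [-3.14, 0.0, 2.783], 'contact_force': [0.578, 0.121, -0.103], 'wrist_torque': [-0.037, -0.005, -0.005], 'grasp_force': 0.0, 'grip_width': 1.0}
top 48.401367239643065 [[-0.012, 0.997, -0.075, 0.478], [-1.0, -0.01, 0.028, 0.017], [0.028, 0.075, 0.997, 1.056], [0.0, 0.0, 0.0, 1.0]] [-0.02062904  0.          0.          0.          0.        ]
objective30 [([347.0, 239.0, 16.0, 13.0], 0.67), ([356.0, 183.0, 21.0, 22.0], 0.57), ([403.0, 207.0, 13.0, 9.0], 0.49)]
objective42 [([347.0, 239.0, 16.0, 13.0], 0.67), ([356.0, 183.0, 21.0, 22.0], 0.57), ([403.0, 207.0, 13.0, 9.0], 0.49)]
objective54 [([347.0, 239.0, 16.0, 13.0], 0.67), ([356.0, 183.0, 21.0, 22.0], 0.57), ([403.0, 207.0, 13.0, 9.0], 0.49)]
objective66 [([347.0, 239.0, 16.0, 13.0], 0.67), ([356.0, 183.0, 21.0, 22.0], 0.57), ([403.0, 207.0, 13.0, 9.0], 0.49)]
pad1 [([141.0, 170.0,
[... 1108 characters left out ...]
), ([181.0, 150.0, 11.0, 16.0], 0.68)]
objective66 [([218.0, 162.0, 12.0, 22.0], 0.83), ([152.0, 172.0, 18.0, 18.0], 0.79), ([181.0, 150.0, 11.0, 16.0], 0.68)]
pad1 [([381.0, 214.0, 23.0, 16.0], 0.66), ([384.0, 266.0, 27.0, 16.0], 0.56), ([383.0, 190.0, 21.0, 15.0], 0.55)]
pad2 [([381.0, 214.0, 23.0, 16.0], 0.66), ([384.0, 266.0, 27.0, 16.0], 0.56), ([383.0, 190.0, 21.0, 15.0], 0.55)]
pad3 [([381.0, 214.0, 23.0, 16.0], 0.66), ([384.0, 266.0, 27.0, 16.0], 0.56), ([383.0, 190.0, 21.0, 15.0], 0.55)]
pad4 [([381.0, 214.0, 23.0, 16.0], 0.66), ([384.0, 266.0, 27.0, 16.0], 0.56), ([383.0, 190.0, 21.0, 15.0], 0.55)]
bottle [([286.0, 131.0, 23.0, 41.0], 0.96)]
jar [([241.0, 255.0, 31.0, 41.0], 0.62)]
```

```bash
cd pics; python3 -c "
import cv2
a=cv2.imread('top0.png');cv2.imwrite('top0c.png',cv2.resize(a[100:330,110:450],None,fx=2.3,fy=2.3,interpolation=cv2.INTER_CUBIC))
a=cv2.imread('scene0.png');cv2.imwrite('scene0c.png',cv2.resize(a[100:320,120:440],None,fx=2.4,fy=2.4,interpolation=cv2.INTER_CUBIC))"
```

```text
(no output)
```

View pics/top0c.png

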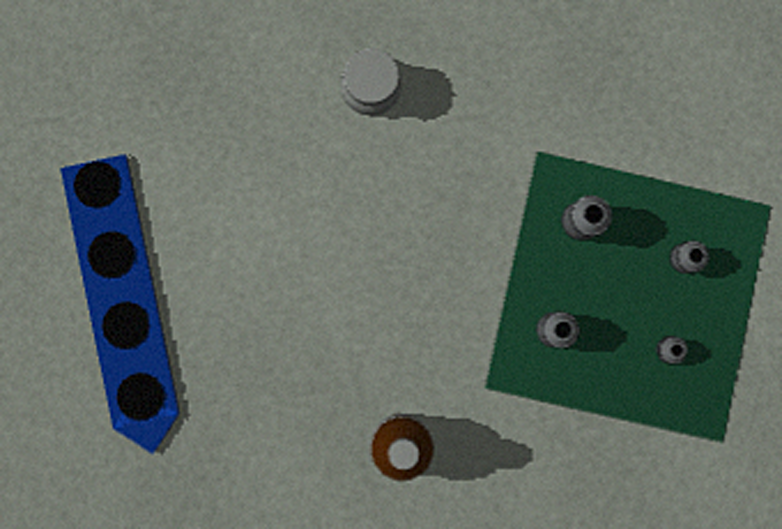

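View pics/scene0c.png

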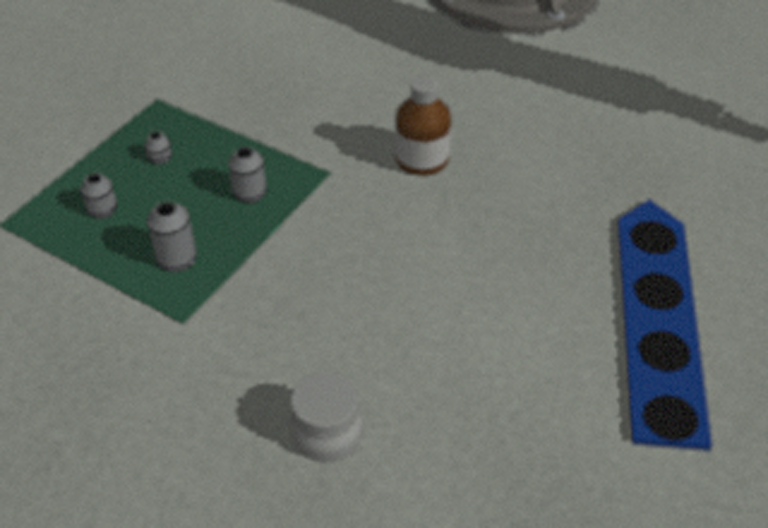

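The top view shows the pads at full-frame pixels of about (152,180), (159,211), (165,241) and (171,273), with the strip's point at the bottom, nearest the robot. The objective lenses are at 66 (368,193), 42 (413,212), 54 (355,243) and 30 (404,252). The scene view agrees on which is which by size.

Run:
```python
from h import *
c=cams.read_camera("top"); f=c["frame"].astype(int)
# pads: dark blobs on the strip side
m=((f.max(2)<45)).astype(np.uint8)
n,_,st,ce=cv2.connectedComponentsWithStats(m)
P=[]
for i in range(1,n):
    if st[i,4]>150: 
        w=to_world(c,ce[i],.010); print("dark",ce[i].round(1),st[i,4],w.round(4)); P.append(w)
for k,(u,v),h in [("66",(593,214),66),("42",(697,257),42),("54",(563,329),54),("30",(677,350),30)]:
    uv=np.array([110+u/2.3,100+v/2.3]); 
    y0,x0=int(uv[1])-6,int(uv[0])-6
    g=f[y0:y0+13,x0:x0+13].max(2); q=np.argwhere(g<45)
    uu=(q.mean(0)+[y0,x0])[::-1] if len(q) else uv
    print(k,len(q),uv.round(1),uu.round(1),to_world(c,uu,.003+h/1000).round(4))
c=cams.read_camera("scene")
for k,(u,v),h in [("66",(165,209),66),("42",(94,179),42),("54",(244,153),54),("30",(154,135),30)]:
    print(k,to_world(c,(120+u/2.4,100+v/2.4),.003+h/1000).round(4))
for u,v in [(655,238),(659,291),(664,351),(670,417)]: print(to_world(c,(120+u/2.4,100+v/2.4),.010).round(4))
print("wrist");w=cams.read_camera("wrist"); s=status.state()
print(w["fovy"],np.round(w["T"],3).tolist()); save(w,"w0")
```

```text
dark [401.2  43.8] 452 [ 0.9364 -0.2932  0.01  ]
dark [151.8 179.9] 311 [0.6214 0.2806 0.01  ]
dark [383.5 199.1] 414 [ 0.5733 -0.2406  0.01  ]
dark [158.1 210.4] 319 [0.5527 0.2661 0.01  ]
dark [421.4 214.6] 180 [ 0.5372 -0.3261  0.01  ]
dark [164.3 241. ] 322 [0.4844 0.2519 0.01  ]
dark [369.  245.2] 289 [ 0.4695 -0.2049  0.01  ]
dark [170.5 271.9] 324 [0.4162 0.2377 0.01  ]
dark [292.5 294.6] 152 [ 0.3626 -0.0315  0.01  ]
dark [286.6 412.8] 204 [ 0.1073 -0.0152  0.01  ]
66 54 [367.8 193. ] [367.9 192.7] [ 0.5818 -0.1929  0.069 ]
42 65 [413.  211.7] [414.8 211.9] [ 0.5413 -0.3003  0.045 ]
54 52 [354.8 243. ] [355.3 243. ] [ 0.475  -0.1654  0.057 ]
30 65 [404.3 252.2] [406. 253.] [ 0.4516 -0.2815  0.033 ]
66 [ 0.5835 -0.1916  0.069 ]
42 [ 0.5461 -0.2923  0.045 ]
54 [ 0.4778 -0.1616  0.057 ]
30 [ 0.4558 -0.2762  0.033 ]
[0.4203 0.2402 0.01  ]
[0.4878 0.2529 0.01  ]
[0.5565 0.2664 0.01  ]
[0.6242 0.2803 0.01  ]
wrist
69.64843880206836 [[0.351, -0.898, -0.265, 0.16], [0.936, 0.337, 0.099, 0.634], [0.0, -0.283, 0.959, 0.375], [0.0, 0.0, 0.0, 1.0]]
```

Emit:
play_rows(plan=[{"linear": [0, 0, 0], "spin": -6.85, "gripper": 0}, {"linear": [0, 0, 0], "spin": -6.85, "gripper": 0}, {"linear": [0, 0, 0], "spin": -6.85, "gripper": 0}, {"linear": [-0.028, -0.035, 0], "spin": 0, "gripper": 0}, {"linear": [-0.028, -0.035, 0], "spin": 0, "gripper": 0}, {"linear": [-0.028, -0.035, 0], "spin": 0, "gripper": 0}, {"linear": [-0.028, -0.035, 0], "spin": 0, "gripper": 0}, {"linear": [-0.028, -0.035, 0], "spin": 0, "gripper": 0}, {"linear": [-0.028, -0.035, 0], "spin": 0, "gripper": 0}, {"linear": [-0.028, -0.035, 0], "spin": 0, "gripper": 0}, {"linear": [-0.028, -0.035, 0], "spin": 0, "gripper": 0}, {"linear": [0, 0, 0], "spin": 0, "gripper": 0}], newtons=40)

```text
time: 2.45
eef_pos: [0.4575, 0.321, 0.217]
tcp_rot: [-3.138, 0.003, 3.129]
contact_force: [-0.4, -0.5, 0.4]
grip_width: 1.0
grasp_force: 0.0
```

```bash
cat >> h.py <<'E'
def dark(c,z,lo=150,th=45):
    f=c["frame"].astype(int); m=(f.max(2)<th).astype(np.uint8)
    n,_,st,ce=cv2.connectedComponentsWithStats(m)
    for i in range(1,n):
        if st[i,4]>lo: print(ce[i].round(1),st[i].tolist(),to_world(c,ce[i],z).round(4))
E
python3 - <<'E'
from h import *
c=cams.read_camera("wrist"); save(c,"w1"); dark(c,.010)
E
```

```text
[209.6 147.4] [193, 130, 35, 36, 987] [0.4142 0.2382 0.01  ]
[225.  202.5] [209, 187, 33, 32, 853] [0.4826 0.2524 0.01  ]
[239.1 252.4] [224, 238, 31, 29, 720] [0.5509 0.2667 0.01  ]
[278.8 366.7] [0, 262, 560, 158, 46534] [0.7417 0.3168 0.01  ]
[251.8 297.5] [237, 285, 30, 26, 613] [0.6195 0.2807 0.01  ]
```

View pics/w1.png

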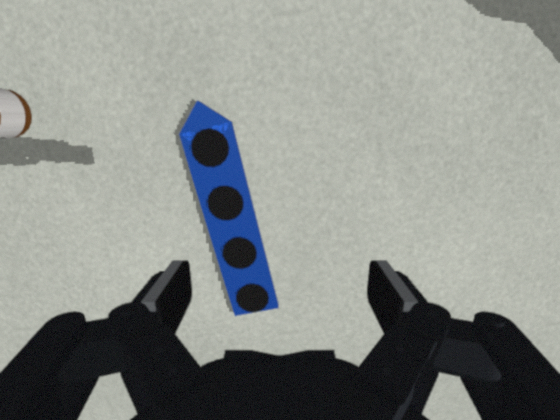

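Emit:
play_rows(plan=[{"linear": [0, -0.045, 0], "spin": 0, "gripper": 0}, {"linear": [0, -0.045, 0], "spin": 0, "gripper": 0}, {"linear": [0, -0.045, 0], "spin": 0, "gripper": 0}, {"linear": [0, -0.045, 0], "spin": 0, "gripper": 0}, {"linear": [0, -0.045, 0], "spin": 0, "gripper": 0}, {"linear": [0, -0.045, 0], "spin": 0, "gripper": 0}, {"linear": [0, -0.045, 0], "spin": 0, "gripper": 0}, {"linear": [0, -0.045, 0], "spin": 0, "gripper": 0}, {"linear": [0, -0.045, 0], "spin": 0, "gripper": 0}, {"linear": [0, -0.045, 0], "spin": 0, "gripper": 0}, {"linear": [0, -0.045, 0], "spin": 0, "gripper": 0}, {"linear": [0, -0.045, 0], "spin": -0.7, "gripper": 0}])

```text
time: 3.7
eef_pos: [0.4529, -0.2114, 0.2168]
tcp_rot: [3.141, 0.001, -3.126]
contact_force: [1.3, -0.3, 0.1]
grip_width: 0.996
grasp_force: 0.0
```

The wrist view confirms the four pads in a row at pixels (210,147), (225,202), (239,252) and (252,297). Positions agree with the top view to about 2 mm.

Run:
```python
from h import *
c=cams.read_camera("wrist"); save(c,"w2"); s=status.state(); print(s["eef_pos"],s["tcp_rot"])
dark(c,.05,30,50)
for k,p in {"30":(.4537,-.279,.033),"42":(.5437,-.2965,.045),"54":(.476,-.163,.057),"66":(.5827,-.192,.069)}.items(): print(k,proj(c,p).round(0))
for r in finder.find_in("objective30","wrist"): print(r)
```

```text
[ 0.45148555 -0.22076179  0.21742799] [-3.13456968e+00  2.17305863e-03 -3.13575986e+00]
[222.1 185.7] [219, 182, 7, 8, 43] [ 0.4494 -0.2736  0.05  ]
[322.5 210.5] [317, 205, 12, 12, 104] [ 0.476  -0.1619  0.05  ]
[208.2 260.7] [204, 257, 9, 8, 59] [ 0.5402 -0.2937  0.05  ]
[278.6 366.7] [0, 261, 560, 159, 46400] [ 0.6969 -0.2078  0.05  ]
[293.5 301. ] [288, 296, 12, 11, 107] [ 0.5934 -0.1909  0.05  ]
30 [[220. 186.]]
42 [[207. 261.]]
54 [[322. 212.]]
66 [[294. 302.]]
{'rect': [199.6, 236.0, 26.1, 32.0], 'confidence': 0.92}
{'rect': [215.1, 174.7, 20.6, 18.7], 'confidence': 0.79}
{'rect': [306.0, 183.1, 30.3, 40.8], 'confidence': 0.69}
{'rect': [278.7, 263.8, 30.0, 47.7], 'confidence': 0.65}
```

View pics/w2.png

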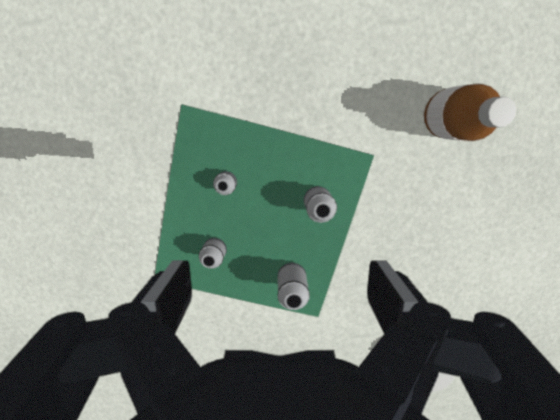

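The lens tops in the wrist view are at 30 (222,186), 54 (322,210), 42 (208,261) and 66 (293,301). All are within 2 px of where the fused positions project.

Run:
```python
from h import *
c=cams.read_camera("wrist")
for k,u,z in [("30",(222.1,185.7),.033),("54",(322.5,210.5),.057),("42",(208.2,260.7),.045),("66",(293.5,301),.069)]: print(k,to_world(c,u,z).round(4))
s=status.state(); print(s["eef_pos"],s["tcp_rot"])
```

```text
30 [ 0.4509 -0.2835  0.033 ]
54 [ 0.4731 -0.1696  0.057 ]
42 [ 0.5406 -0.3026  0.045 ]
66 [ 0.5799 -0.2     0.069 ]
[ 0.45209363 -0.21331293  0.21668809] [-3.14075761e+00  3.60583631e-04 -3.13394211e+00]
```

```bash
cat >> h.py <<'E'
H={"30":.033,"42":.045,"54":.057,"66":.069}
def lens(c,keys,guess):
    f=c["frame"].astype(int); n,_,st,ce=cv2.connectedComponentsWithStats((f.max(2)<50).astype(np.uint8))
    for k in keys:
        p=proj(c,[*guess[k],H[k]])[0]; i=1+np.argmin(np.linalg.norm(ce[1:]-p,axis=1))
        print(k,ce[i].round(1),st[i,4],to_world(c,ce[i],H[k]).round(4))
G={"30":(.4537,-.279),"42":(.5437,-.2965),"54":(.476,-.163),"66":(.5827,-.192)}
E
python3 - <<'E'
from h import *
c=cams.read_camera("wrist"); lens(c,list(G),G)
s=status.state(); print(s["eef_pos"],s["tcp_rot"])
E
```

```text
30 [224.2 186.9] 44 [ 0.4528 -0.2766  0.033 ]
42 [210.7 262.1] 56 [ 0.5429 -0.2949  0.045 ]
54 [324.6 211. ] 105 [ 0.4739 -0.1629  0.057 ]
66 [296.2 301.7] 108 [ 0.5809 -0.1922  0.069 ]
[ 0.4525414  -0.21086436  0.21641661] [ 3.14085252e+00  6.31718333e-05 -3.13017749e+00]
```

Emit:
play_rows(plan=[{"linear": [0, -0.033, 0], "spin": 0, "gripper": 0}, {"linear": [0, -0.033, 0.02], "spin": 0, "gripper": 0}, {"linear": [0, 0, 0.03], "spin": 0, "gripper": 0}, {"linear": [0, 0, 0.03], "spin": 0, "gripper": 0}, {"linear": [0, 0, 0.03], "spin": 0, "gripper": 0}, {"linear": [0, 0, 0.03], "spin": 0, "gripper": 0}, {"linear": [0, 0, 0.02], "spin": 0, "gripper": 0}, {"linear": [0, 0, 0.01], "spin": 0, "gripper": 0}, {"linear": [0, 0, 0.01], "spin": 0, "gripper": 0}, {"linear": [0, 0, 0], "spin": 0, "gripper": 0}, {"linear": [0, 0, 0], "spin": 0, "gripper": 0}, {"linear": [0, 0, 0], "spin": 0, "gripper": 0}])

```text
time: 5.1
eef_pos: [0.4539, -0.2777, 0.0375]
tcp_rot: [-3.141, 0.002, -3.129]
contact_force: [-0.2, 0.0, -1.0]
grip_width: 0.999
grasp_force: 0.0
```

Run:
```python
from h import *
c=cams.read_camera("wrist"); save(c,"w3"); lens(c,["30"],G)
for i in range(4):
    s=status.state(); print(s["eef_pos"].round(4) if hasattr(s["eef_pos"],"round") else s["eef_pos"],s["contact_force"])
```

```text
30 [280.5 249.4] 239 [ 0.4531 -0.2765  0.033 ]
[ 0.4538 -0.2777  0.0374] [ 0.02779663 -0.18192032  0.42636619]
[ 0.4538 -0.2777  0.0374] [ 0.02779663 -0.18192032  0.42636619]
[ 0.4538 -0.2777  0.0374] [ 0.02779663 -0.18192032  0.42636619]
[ 0.4538 -0.2777  0.0374] [ 0.02779663 -0.18192032  0.42636619]
```

View pics/w3.png

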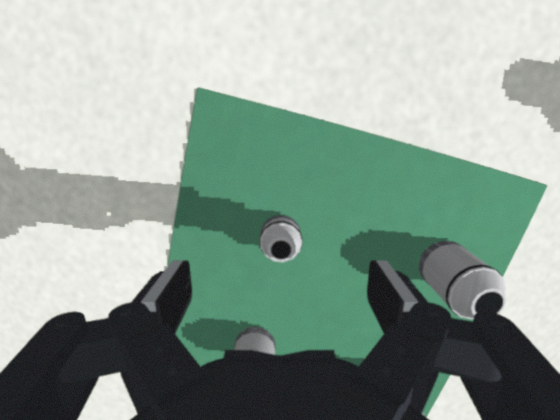

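The objective is centred between the fingers at (280,249). Before going lower I'll check how far the fingertips reach when partly closed.

Emit:
play_rows(plan=[{"linear": [0, 0, 0], "spin": 0, "gripper": 120}, {"linear": [0, 0, 0], "spin": 0, "gripper": 120}, {"linear": [0, 0, 0], "spin": 0, "gripper": 120}, {"linear": [0, 0, 0], "spin": 0, "gripper": 120}])

```text
time: 5.55
eef_pos: [0.453, -0.2773, 0.0365]
tcp_rot: [3.141, 0.0, -3.129]
contact_force: [-1.0, -0.1, -0.5]
grip_width: 0.526
grasp_force: 0.0
```

Run:
```python
from h import *
c=cams.read_camera("wrist"); save(c,"w4")
print(status.state()["grip_width"])
T=np.array(c["T"]);e=status.state()["eef_pos"];w=.085*status.state()["grip_width"]/2
for dz in (-.030,-.022,-.015,-.008,0): print(dz,proj(c,[[e[0]+sx,e[1]+sy,e[2]+dz] for sx in(-.011,.011) for sy in (-w,w)]).round(0).tolist())
```

```text
0.5271876702068075
-0.03 [[245.0, 219.0], [313.0, 219.0], [245.0, 250.0], [312.0, 250.0]]
-0.022 [[243.0, 223.0], [314.0, 223.0], [244.0, 255.0], [313.0, 255.0]]
-0.015 [[242.0, 226.0], [316.0, 227.0], [243.0, 259.0], [314.0, 260.0]]
-0.008 [[241.0, 230.0], [317.0, 231.0], [242.0, 264.0], [315.0, 265.0]]
0 [[239.0, 235.0], [319.0, 236.0], [240.0, 271.0], [317.0, 271.0]]
```

View pics/w4.png

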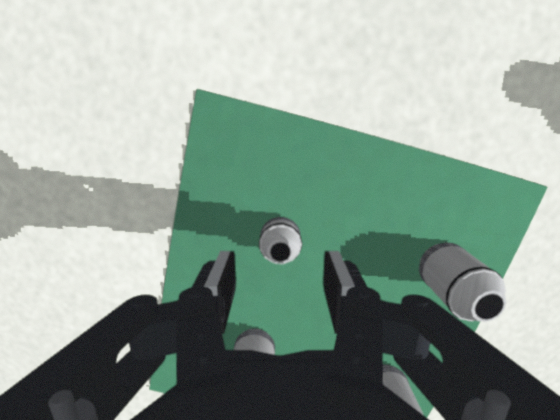

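Emit:
play_rows(plan=[{"linear": [0, 0, 0], "spin": 0, "gripper": 180}, {"linear": [0, 0, 0], "spin": 0, "gripper": 180}, {"linear": [0, 0, 0], "spin": 0, "gripper": 200}, {"linear": [0, 0, 0], "spin": 0, "gripper": 200}], newtons=20)

```text
time: 6.0
eef_pos: [0.453, -0.2773, 0.0364]
tcp_rot: [3.141, 0.0, -3.129]
contact_force: [0.3, -0.1, 0.0]
grip_width: 0.217
grasp_force: 0.0
```

Run:
```python
from h import *
c=cams.read_camera("wrist"); save(c,"w5"); s=status.state(); print(s)
cv2.imwrite("pics/w5c.png",cv2.cvtColor(cv2.resize(c["frame"][180:340,170:390],None,fx=3.5,fy=3.5,interpolation=cv2.INTER_CUBIC),cv2.COLOR_RGB2BGR))
```

```text
{'time': 6.05, 'joints': array([ 0.03240694,  0.45959619,  0.54382955,  2.00131455, -0.33664725,
        0.76847476,  2.35849368]), 'joint_vel': array([ 3.15098484e-04, -9.42545632e-04, -3.50438320e-04,  2.93783625e-04,
        1.88009837e-03,  4.40608972e-05,  2.32675169e-05]), 'joint_efforts': array([ 1.48559368e-03, -3.82182384e+01,  6.54996917e+00, -1.78617203e+01,
        8.57679814e-03,  1.40128384e-03, -3.03965408e-05]), 'eef_pos': array([ 0.45299775, -0.27735099,  0.03645483]), 'tcp_rot': array([ 3.14152768e+00,  3.05004759e-05, -3.12941092e+00]), 'contact_force': array([-0.49868488, -0.47225182,  0.23637577]), 'wrist_torque': array([ 0.00287204, -0.02371678, -0.03850994]), 'grasp_force': 0.0, 'grip_width': 0.21665080821351307}
```

View pics/w5c.png

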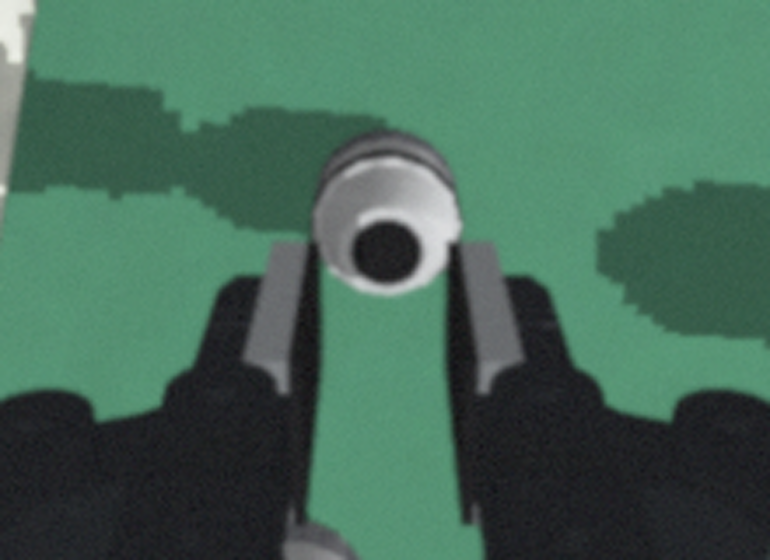

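Emit:
play_rows(plan=[{"linear": [0, 0, 0], "spin": 0, "gripper": 100}, {"linear": [0, 0, 0], "spin": 0, "gripper": 100}, {"linear": [0, 0, 0], "spin": 0, "gripper": 100}, {"linear": [0, 0, 0.005], "spin": 0, "gripper": 100}, {"linear": [0, 0, 0.004], "spin": 0, "gripper": 100}, {"linear": [0, 0, 0], "spin": 0, "gripper": 100}, {"linear": [0, 0, 0], "spin": 0, "gripper": 200}, {"linear": [0, 0, 0], "spin": 0, "gripper": 200}, {"linear": [0, 0, 0], "spin": 0, "gripper": 200}, {"linear": [0, 0, 0], "spin": 0, "gripper": 200}, {"linear": [0, 0, 0], "spin": 0, "gripper": 200}])

```text
time: 7.15
eef_pos: [0.4531, -0.2774, 0.0275]
tcp_rot: [3.142, 0.0, -3.129]
contact_force: [-0.5, 0.5, -0.1]
grip_width: 0.219
grasp_force: 0.0
```

Run:
```python
from h import *
c=cams.read_camera("wrist"); save(c,"w6"); s=status.state(); print(s["eef_pos"],s["contact_force"],s["grip_width"],s["grasp_force"])
lens(c,["30"],G)
cv2.imwrite("pics/w6c.png",cv2.cvtColor(cv2.resize(c["frame"][180:340,170:390],None,fx=3.5,fy=3.5,interpolation=cv2.INTER_CUBIC),cv2.COLOR_RGB2BGR))
```

```text
[ 0.45306003 -0.27733615  0.02754905] [-0.54862619  1.19947227  0.08966679] 0.21153347919086038 0.0
30 [279.8 258.2] 266 [ 0.4532 -0.2767  0.033 ]
```

Run:
```python
from h import *
c=cams.read_camera("scene"); e=status.state()["eef_pos"]
a=cv2.resize(c["frame"][60:230,90:310],None,fx=3.5,fy=3.5,interpolation=cv2.INTER_CUBIC)[:,:,::-1].copy()
for dz in (-.022,0,.022,.054):
    u,v=proj(c,[e[0],e[1],e[2]+dz])[0]; x,y=int((u-90)*3.5),int((v-60)*3.5); print(dz,x,y); cv2.drawMarker(a,(x,y),(0,0,255),0,8,1)
cv2.imwrite("pics/s6c.png",a)
```

```text
-0.022 336 363
0 331 340
0.022 325 316
0.054 317 279
```

View pics/s6c.png

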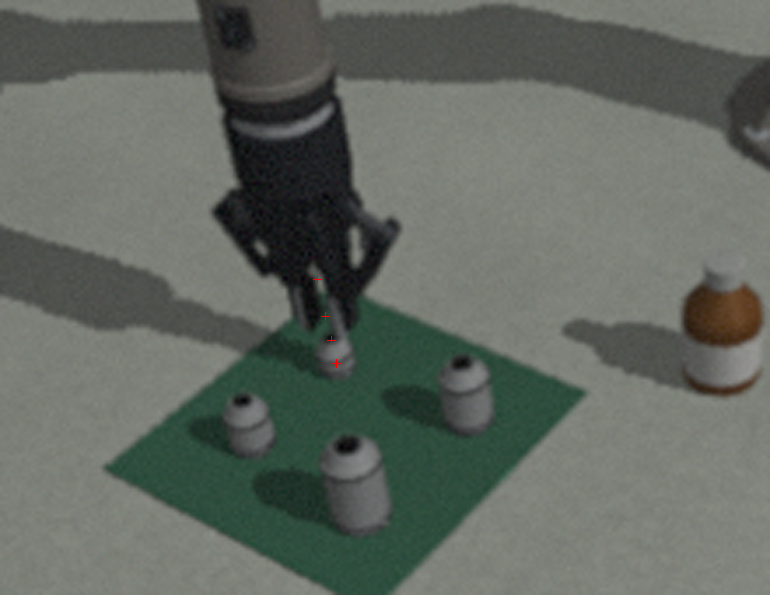

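The scene view shows the closed fingertips only at about lens height, around (325,335) in the crop. So the real tips sit about 30 mm higher than the stated TCP geometry says, which agrees with the wrist view. I'll step lower and feel for the barrel.

Emit:
play_rows(plan=[{"linear": [0, 0, 0], "spin": 0, "gripper": 100}, {"linear": [0, 0, 0], "spin": 0, "gripper": 100}, {"linear": [0, 0, 0], "spin": 0, "gripper": 100}, {"linear": [0, 0, 0.005], "spin": 0, "gripper": 100}, {"linear": [0, 0, 0.005], "spin": 0, "gripper": 100}, {"linear": [0, 0, 0.002], "spin": 0, "gripper": 100}, {"linear": [0, 0, 0], "spin": 0, "gripper": 200}, {"linear": [0, 0, 0], "spin": 0, "gripper": 200}, {"linear": [0, 0, 0], "spin": 0, "gripper": 200}, {"linear": [0, 0, 0], "spin": 0, "gripper": 200}, {"linear": [0, 0, 0], "spin": 0, "gripper": 200}])

```text
time: 8.35
eef_pos: [0.453, -0.2773, 0.0156]
tcp_rot: [3.141, 0.0, -3.129]
contact_force: [0.4, 0.4, 0.4]
grip_width: 0.218
grasp_force: 0.1
```

Emit:
play_rows(plan=[{"linear": [0, 0, 0], "spin": 0, "gripper": 100}, {"linear": [0, 0, 0], "spin": 0, "gripper": 100}, {"linear": [0, 0, 0], "spin": 0, "gripper": 100}, {"linear": [0, 0, 0.005], "spin": 0, "gripper": 100}, {"linear": [0, 0, 0.004], "spin": 0, "gripper": 100}, {"linear": [0, 0, 0], "spin": 0, "gripper": 100}, {"linear": [0, 0, 0], "spin": 0, "gripper": 200}, {"linear": [0, 0, 0], "spin": 0, "gripper": 200}, {"linear": [0, 0, 0], "spin": 0, "gripper": 200}, {"linear": [0, 0, 0], "spin": 0, "gripper": 200}, {"linear": [0, 0, 0], "spin": 0, "gripper": 200}])

```text
time: 9.45
eef_pos: [0.453, -0.2774, 0.0066]
tcp_rot: [3.142, 0.0, -3.129]
contact_force: [-1.1, 0.2, 2.1]
grip_width: 0.275
grasp_force: 19.7
```

Run:
```python
from h import *
c=cams.read_camera("wrist"); save(c,"w7"); s=status.state(); print(s["eef_pos"],s["contact_force"],s["grip_width"],s["grasp_force"])
a=cv2.resize(c["frame"][180:340,170:390],None,fx=3.5,fy=3.5,interpolation=cv2.INTER_CUBIC)[:,:,::-1]
c=cams.read_camera("scene"); b=cv2.resize(c["frame"][110:210,140:240],None,fx=4,fy=4,interpolation=cv2.INTER_CUBIC)[:,:,::-1]
cv2.imwrite("pics/w7c.png",np.hstack([cv2.resize(a,(400,290)),cv2.resize(b,(290,290))]))
```

```text
[ 0.4530253  -0.27737403  0.00664626] [-1.06197931  0.42088     2.27685115] 0.2742505841368749 19.699749819701537
```

View pics/w7c.png

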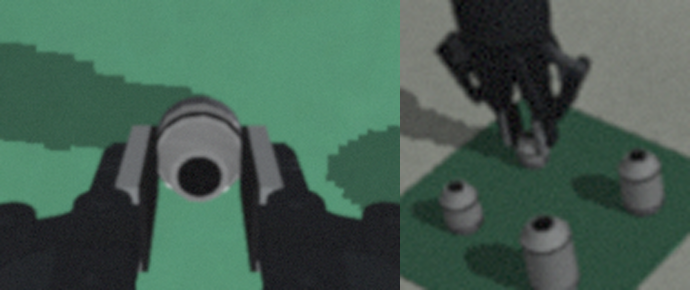

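The fingers met the cone just above the barrel, so the tips are about 19 mm above the reported TCP. I'll open, go 16 mm lower and grip the barrel.

Emit:
play_rows(plan=[{"linear": [0, 0, 0], "spin": 0, "gripper": 100}, {"linear": [0, 0, 0], "spin": 0, "gripper": 100}, {"linear": [0, 0, 0], "spin": 0, "gripper": 100}, {"linear": [0, 0, 0.006], "spin": 0, "gripper": 100}, {"linear": [0, 0, 0.006], "spin": 0, "gripper": 100}, {"linear": [0, 0, 0.004], "spin": 0, "gripper": 100}, {"linear": [0, 0, 0], "spin": 0, "gripper": 100}, {"linear": [0, 0, 0], "spin": 0, "gripper": 220}, {"linear": [0, 0, 0], "spin": 0, "gripper": 220}, {"linear": [0, 0, 0], "spin": 0, "gripper": 220}, {"linear": [0, 0, 0], "spin": 0, "gripper": 220}, {"linear": [0, 0, 0], "spin": 0, "gripper": 220}], newtons=30)

```text
time: 10.75
eef_pos: [0.4532, -0.2775, -0.0093]
tcp_rot: [-3.141, 0.001, -3.13]
contact_force: [-0.3, -0.6, 0.3]
grip_width: 0.291
grasp_force: 29.5
```

Emit:
play_rows(plan=[{"linear": [0, 0, -0.01], "spin": 0, "gripper": 220}, {"linear": [0, 0, -0.03], "spin": 0, "gripper": 220}, {"linear": [0, 0, -0.03], "spin": 0, "gripper": 220}, {"linear": [0, 0, -0.03], "spin": 0, "gripper": 220}, {"linear": [0, 0, -0.03], "spin": 0.66, "gripper": 220}, {"linear": [0, 0.02, -0.01], "spin": 0, "gripper": 220}, {"linear": [0.006, 0.043, 0], "spin": 0, "gripper": 220}, {"linear": [0.006, 0.043, 0], "spin": 0, "gripper": 220}, {"linear": [0.006, 0.043, 0], "spin": 0, "gripper": 220}, {"linear": [0.006, 0.043, 0], "spin": 0, "gripper": 220}, {"linear": [0.006, 0.043, 0], "spin": 0, "gripper": 220}, {"linear": [0.006, 0.043, 0], "spin": 0, "gripper": 220}])

```text
time: 11.95
eef_pos: [0.4162, 0.0021, 0.1311]
tcp_rot: [3.141, 0.001, -3.141]
contact_force: [0.2, 0.9, -0.7]
grip_width: 0.29
grasp_force: 29.6
```

Emit:
play_rows(plan=[{"linear": [0, 0.043, 0], "spin": 0, "gripper": 220}, {"linear": [0, 0.043, 0], "spin": 0, "gripper": 220}, {"linear": [0, 0.043, 0], "spin": 0, "gripper": 220}, {"linear": [0, 0.043, 0], "spin": 0, "gripper": 220}, {"linear": [0, 0.043, 0], "spin": 0, "gripper": 220}, {"linear": [0, 0.023, 0], "spin": 0, "gripper": 220}, {"linear": [0, 0, 0.03], "spin": 0, "gripper": 220}, {"linear": [0, 0, 0.03], "spin": 0, "gripper": 220}, {"linear": [0, 0, 0], "spin": 0, "gripper": 220}, {"linear": [0, 0, 0], "spin": 0, "gripper": 220}])

```text
time: 12.95
eef_pos: [0.4167, 0.2382, 0.071]
tcp_rot: [-3.141, -0.0, -3.142]
contact_force: [0.5, -0.1, -0.5]
grip_width: 0.289
grasp_force: 29.7
```

```bash
cat > w.py <<'E'
from h import *
import sys
c=cams.read_camera("wrist"); save(c,sys.argv[1]); s=status.state()
print(s["time"],s["eef_pos"].round(4),s["tcp_rot"].round(3),s["contact_force"].round(1),round(s["grip_width"],3),s["grasp_force"])
dark(c,.010,200)
E
python3 w.py w8
```

```text
13.0 [0.4175 0.2387 0.0718] [3.141e+00 2.000e-03 3.141e+00] [ 0.7 -0.4 -1.1] 0.291 29.69191163778305
[278.5 216.9] [251, 190, 56, 56, 2393] [0.4141 0.238  0.01  ]
[279.4 363.4] [0, 251, 560, 169, 46807] [0.5533 0.2387 0.01  ]
[279.  295.1] [267, 284, 25, 23, 466] [0.4821 0.2384 0.01  ]
```

View pics/w8.png

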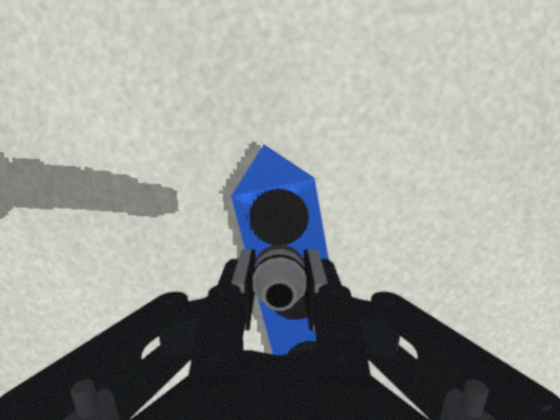

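The pad is at (278,217) and the held objective hangs upright at (279,290). I'll shift 1.5 mm and lower.

Emit:
play_rows(plan=[{"linear": [0.0015, 0, 0.03], "spin": 0, "gripper": 220}, {"linear": [0, 0, 0.02], "spin": 0, "gripper": 220}, {"linear": [0, 0, 0.01], "spin": 0, "gripper": 220}, {"linear": [0, 0, 0.006], "spin": 0, "gripper": 220}, {"linear": [0, 0, 0.003], "spin": 0, "gripper": 220}, {"linear": [0, 0, 0.002], "spin": 0, "gripper": 220}, {"linear": [0, 0, 0.001], "spin": 0, "gripper": 220}, {"linear": [0, 0, 0], "spin": 0, "gripper": 220}])

```text
time: 13.8
eef_pos: [0.4155, 0.2389, -0.0011]
tcp_rot: [3.141, 0.001, -3.141]
contact_force: [0.8, -0.0, -1.3]
grip_width: 0.291
grasp_force: 29.7
```

Emit:
play_rows(plan=[{"linear": [0, 0, 0.001], "spin": 0, "gripper": 220}, {"linear": [0, 0, 0], "spin": 0, "gripper": 220}, {"linear": [0, 0, 0], "spin": 0, "gripper": 150}, {"linear": [0, 0, 0], "spin": 0, "gripper": 120}, {"linear": [0, 0, 0], "spin": 0, "gripper": 100}, {"linear": [0, 0, -0.01], "spin": 0, "gripper": 100}, {"linear": [0, 0, -0.03], "spin": 0, "gripper": 0}, {"linear": [0, 0, -0.05], "spin": 0, "gripper": 0}, {"linear": [0, 0, -0.05], "spin": 0, "gripper": 0}, {"linear": [0, 0, 0], "spin": 0, "gripper": 0}])

```text
time: 14.8
eef_pos: [0.4199, 0.2414, 0.1449]
tcp_rot: [3.132, 0.012, -3.141]
contact_force: [0.6, -0.4, -0.1]
grip_width: 0.995
grasp_force: 0.0
```

Run:
```python
from h import *
s=status.state(); c=cams.read_camera("wrist"); print(s["eef_pos"],s["tcp_rot"])
lens(c,["30"],{"30":(.4155,.2385)}) # frame is 0.003 foot -> here top .040
H["30"]=.040; lens(c,["30"],{"30":(.4155,.2385)})
t=cams.read_camera("top"); save(t,"t1"); lens(t,["30"],{"30":(.4155,.2385)})
```

```text
[0.41988748 0.24142196 0.14485702] [ 3.13221119  0.01152323 -3.14148857]
30 [274.9 198.6] 90 [0.4171 0.239  0.033 ]
30 [274.9 198.6] 90 [0.4152 0.239  0.04  ]
30 [185.  266.5] 2 [0.4291 0.2004 0.04  ]
```

Emit:
play_rows(plan=[{"linear": [-0.0106, -0.0445, 0], "spin": 0, "gripper": 0}, {"linear": [-0.0106, -0.0445, 0], "spin": 0, "gripper": 0}, {"linear": [-0.0106, -0.0445, 0], "spin": 0, "gripper": 0}, {"linear": [-0.0106, -0.0445, 0], "spin": 0, "gripper": 0}, {"linear": [-0.0106, -0.0445, 0], "spin": 0, "gripper": 0}, {"linear": [-0.0106, -0.0445, 0], "spin": 0, "gripper": 0}, {"linear": [-0.0106, -0.0445, 0], "spin": 0, "gripper": 0}, {"linear": [-0.0106, -0.0445, 0], "spin": 0, "gripper": 0}, {"linear": [-0.0106, -0.0445, 0], "spin": 0, "gripper": 0}, {"linear": [-0.0106, -0.0445, 0], "spin": 0, "gripper": 0}, {"linear": [-0.0106, -0.0445, 0], "spin": 0, "gripper": 0}, {"linear": [-0.0106, -0.0445, 0], "spin": 0, "gripper": 0}])

```text
time: 16.1
eef_pos: [0.5415, -0.2963, 0.1354]
tcp_rot: [3.14, -0.004, -3.141]
contact_force: [0.4, 0.4, 0.1]
grip_width: 0.999
grasp_force: 0.0
```

Emit:
play_rows(plan=[{"linear": [0, 0, 0.03], "spin": 0, "gripper": 0}, {"linear": [0, 0, 0.02], "spin": 0, "gripper": 0}, {"linear": [0, 0, 0], "spin": 0, "gripper": 0}, {"linear": [0, 0, 0], "spin": 0, "gripper": 0}])

```text
time: 16.5
eef_pos: [0.5417, -0.2947, 0.0863]
tcp_rot: [3.141, -0.003, -3.141]
contact_force: [-0.3, 0.1, 0.0]
grip_width: 0.996
grasp_force: 0.0
```

Run:
```python
from h import *
c=cams.read_camera("wrist"); s=status.state(); print(s["eef_pos"],s["tcp_rot"]); lens(c,["42"],G)
```

```text
[ 0.54264912 -0.29513854  0.08753016] [ 3.14151934e+00 -4.37994381e-04 -3.14070415e+00]
42 [278.7 230.4] 209 [ 0.5427 -0.2947  0.045 ]
```

Emit:
play_rows(plan=[{"linear": [0, 0, 0.04], "spin": 0, "gripper": 0}, {"linear": [0, 0, 0.03], "spin": 0, "gripper": 60}, {"linear": [0, 0, 0.015], "spin": 0, "gripper": 80}, {"linear": [0, 0, 0.005], "spin": 0, "gripper": 100}, {"linear": [0, 0, 0], "spin": 0, "gripper": 100}, {"linear": [0, 0, 0], "spin": 0, "gripper": 220}, {"linear": [0, 0, 0], "spin": 0, "gripper": 220}, {"linear": [0, 0, 0], "spin": 0, "gripper": 220}, {"linear": [0, 0, 0], "spin": 0, "gripper": 220}, {"linear": [0, 0, 0], "spin": 0, "gripper": 220}])

```text
time: 17.55
eef_pos: [0.5441, -0.2961, -0.0007]
tcp_rot: [-3.141, 0.003, -3.141]
contact_force: [-0.4, 1.1, 7.4]
grip_width: 0.338
grasp_force: 29.9
```

Emit:
play_rows(plan=[{"linear": [0, 0, -0.01], "spin": 0, "gripper": 220}, {"linear": [0, 0, -0.03], "spin": 0, "gripper": 220}, {"linear": [0, 0, -0.04], "spin": 0, "gripper": 220}, {"linear": [0, 0, -0.04], "spin": 0, "gripper": 220}, {"linear": [0, 0.02, -0.02], "spin": 0, "gripper": 220}, {"linear": [0.006, 0.045, 0], "spin": 0, "gripper": 220}, {"linear": [0.006, 0.045, 0], "spin": 0, "gripper": 220}, {"linear": [0.006, 0.045, 0], "spin": 0, "gripper": 220}, {"linear": [0.006, 0.045, 0], "spin": 0, "gripper": 220}, {"linear": [0.006, 0.045, 0], "spin": 0, "gripper": 220}, {"linear": [0.006, 0.045, 0], "spin": 0, "gripper": 220}, {"linear": [0.006, 0.045, 0], "spin": 0, "gripper": 220}])

```text
time: 18.75
eef_pos: [0.4997, 0.0413, 0.138]
tcp_rot: [3.141, 0.001, -3.141]
contact_force: [0.9, 0.5, -0.2]
grip_width: 0.338
grasp_force: 29.9
```

Emit:
play_rows(plan=[{"linear": [0.006, 0.045, 0], "spin": 0, "gripper": 220}, {"linear": [0.006, 0.045, 0], "spin": 0, "gripper": 220}, {"linear": [0.006, 0.045, 0], "spin": 0, "gripper": 220}, {"linear": [0, 0.045, 0], "spin": 0, "gripper": 220}, {"linear": [0, 0.032, 0], "spin": 0, "gripper": 220}, {"linear": [0, 0, 0.03], "spin": 0, "gripper": 220}, {"linear": [0, 0, 0.02], "spin": 0, "gripper": 220}, {"linear": [0, 0, 0], "spin": 0, "gripper": 220}, {"linear": [0, 0, 0], "spin": 0, "gripper": 220}])

```text
time: 19.65
eef_pos: [0.4825, 0.2513, 0.088]
tcp_rot: [-3.141, 0.0, 3.142]
contact_force: [-0.2, -0.0, -1.0]
grip_width: 0.338
grasp_force: 29.9
```

```bash
python3 w.py w9
```

```text
19.7 [0.4831 0.2516 0.0887] [3.141e+00 1.000e-03 3.142e+00] [-0.3  0.8 -1.2] 0.34 29.891351759433746
[260.8 125.4] [233, 99, 57, 58, 1333] [0.4128 0.2377 0.01  ]
[280.  212.1] [255, 189, 52, 47, 1893] [0.4812 0.2523 0.01  ]
[279.4 363.6] [0, 251, 560, 169, 46138] [0.6356 0.2519 0.01  ]
[279.  296.9] [264, 284, 31, 27, 669] [0.5605 0.2515 0.01  ]
```

View pics/w9.png

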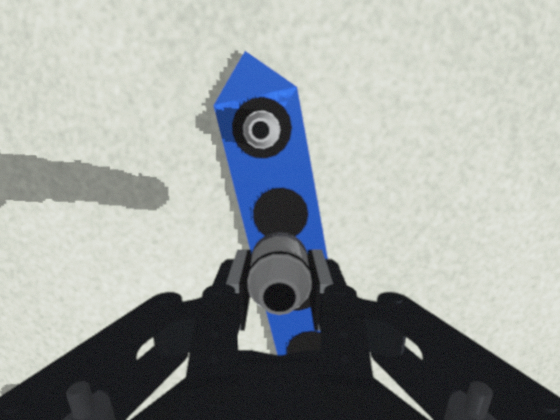

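Objective 30 stands concentric on pad 1 at (261,130), and objective 42 hangs over pad 2. Lowering.

Emit:
play_rows(plan=[{"linear": [0, 0.0005, 0.03], "spin": 0, "gripper": 220}, {"linear": [0, 0, 0.025], "spin": 0, "gripper": 220}, {"linear": [0, 0, 0.015], "spin": 0, "gripper": 220}, {"linear": [0, 0, 0.006], "spin": 0, "gripper": 220}, {"linear": [0, 0, 0.003], "spin": 0, "gripper": 220}, {"linear": [0, 0, 0], "spin": 0, "gripper": 220}, {"linear": [0, 0, 0], "spin": 0, "gripper": 220}])

```text
time: 20.4
eef_pos: [0.4833, 0.2526, 0.0097]
tcp_rot: [3.14, 0.002, -3.141]
contact_force: [0.0, -0.2, -1.6]
grip_width: 0.341
grasp_force: 29.9
```

Emit:
play_rows(plan=[{"linear": [0, 0, 0.0015], "spin": 0, "gripper": 220}, {"linear": [0, 0, 0.001], "spin": 0, "gripper": 220}, {"linear": [0, 0, 0], "spin": 0, "gripper": 220}])

```text
time: 20.7
eef_pos: [0.4826, 0.2524, 0.0063]
tcp_rot: [3.141, 0.001, -3.141]
contact_force: [-0.7, -0.4, 1.6]
grip_width: 0.338
grasp_force: 30.1
```

Emit:
play_rows(plan=[{"linear": [0, 0, 0.0005], "spin": 0, "gripper": 150}, {"linear": [0, 0, 0], "spin": 0, "gripper": 130}, {"linear": [0, 0, 0], "spin": 0, "gripper": 100}, {"linear": [0, 0, 0], "spin": 0, "gripper": 80}, {"linear": [0, 0, -0.01], "spin": 0, "gripper": 80}, {"linear": [0, 0, -0.03], "spin": 0, "gripper": 0}, {"linear": [0, 0, -0.05], "spin": 0, "gripper": 0}, {"linear": [0, 0, -0.05], "spin": 0, "gripper": 0}, {"linear": [0, -0.045, 0], "spin": 0, "gripper": 0}, {"linear": [0, -0.045, 0], "spin": 0, "gripper": 0}, {"linear": [0, -0.045, 0], "spin": 0, "gripper": 0}])

```text
time: 21.8
eef_pos: [0.4827, 0.1159, 0.1469]
tcp_rot: [3.14, 0.002, -3.14]
contact_force: [0.1, -0.5, 0.0]
grip_width: 0.998
grasp_force: 0.0
```

Emit:
play_rows(plan=[{"linear": [0.004, -0.045, 0], "spin": 0, "gripper": 0}, {"linear": [0.004, -0.045, 0], "spin": 0, "gripper": 0}, {"linear": [0, -0.045, 0], "spin": 0, "gripper": 0}, {"linear": [0, -0.045, 0], "spin": 0, "gripper": 0}, {"linear": [0, -0.045, 0], "spin": 0, "gripper": 0}, {"linear": [0, -0.045, 0], "spin": 0, "gripper": 0}, {"linear": [0, -0.01, 0.01], "spin": 0, "gripper": 0}, {"linear": [0, 0, 0.03], "spin": 0, "gripper": 0}, {"linear": [0, 0, 0], "spin": 0, "gripper": 0}, {"linear": [0, 0, 0], "spin": 0, "gripper": 0}])

```text
time: 22.8
eef_pos: [0.4744, -0.1626, 0.1059]
tcp_rot: [3.141, -0.001, -3.141]
contact_force: [0.6, -0.4, -0.1]
grip_width: 1.001
grasp_force: 0.0
```

Run:
```python
from h import *
c=cams.read_camera("wrist"); s=status.state(); print(s["eef_pos"],s["tcp_rot"]); lens(c,["54"],G)
```

```text
[ 0.47518505 -0.16262134  0.10647882] [ 3.14150404e+00  1.09412232e-03 -3.14028332e+00]
54 [278.1 225. ] 259 [ 0.474 -0.163  0.057]
```

Emit:
play_rows(plan=[{"linear": [0, 0, 0.03], "spin": 0, "gripper": 0}, {"linear": [0, 0, 0.04], "spin": 0, "gripper": 40}, {"linear": [0, 0, 0.025], "spin": 0, "gripper": 80}, {"linear": [0, 0, 0.01], "spin": 0, "gripper": 80}, {"linear": [0, 0, 0], "spin": 0, "gripper": 80}, {"linear": [0, 0, 0], "spin": 0, "gripper": 130}, {"linear": [0, 0, 0], "spin": 0, "gripper": 210}, {"linear": [0, 0, 0], "spin": 0, "gripper": 210}, {"linear": [0, 0, 0], "spin": 0, "gripper": 210}, {"linear": [0, 0, 0], "spin": 0, "gripper": 210}])

```text
time: 23.85
eef_pos: [0.4763, -0.1633, 0.0023]
tcp_rot: [-3.141, 0.004, -3.141]
contact_force: [-1.0, 0.8, 7.5]
grip_width: 0.39
grasp_force: 29.8
```

Emit:
play_rows(plan=[{"linear": [0, 0, -0.01], "spin": 0, "gripper": 210}, {"linear": [0, 0, -0.03], "spin": 0, "gripper": 210}, {"linear": [0, 0, -0.04], "spin": 0, "gripper": 210}, {"linear": [0, 0, -0.04], "spin": 0, "gripper": 210}, {"linear": [-0.005, 0.025, -0.02], "spin": 0, "gripper": 210}, {"linear": [-0.008, 0.045, 0], "spin": 0, "gripper": 210}, {"linear": [-0.008, 0.045, 0], "spin": 0, "gripper": 210}, {"linear": [-0.008, 0.045, 0], "spin": 0, "gripper": 210}, {"linear": [-0.008, 0.045, 0], "spin": 0, "gripper": 210}, {"linear": [-0.008, 0.045, 0], "spin": 0, "gripper": 210}, {"linear": [-0.008, 0.045, 0], "spin": 0, "gripper": 210}])

```text
time: 24.95
eef_pos: [0.5272, 0.1339, 0.1414]
tcp_rot: [3.141, 0.001, -3.141]
contact_force: [0.7, 0.1, -0.8]
grip_width: 0.388
grasp_force: 30.2
```

Emit:
play_rows(plan=[{"linear": [-0.008, 0.045, 0], "spin": 0, "gripper": 210}, {"linear": [-0.008, 0.045, 0], "spin": 0, "gripper": 210}, {"linear": [-0.008, 0.045, 0], "spin": 0, "gripper": 210}, {"linear": [0, 0, 0.03], "spin": 0, "gripper": 210}, {"linear": [0, 0, 0.01], "spin": 0, "gripper": 210}, {"linear": [0, 0, 0], "spin": 0, "gripper": 210}, {"linear": [0, 0, 0], "spin": 0, "gripper": 210}])

```text
time: 25.65
eef_pos: [0.5518, 0.2654, 0.1013]
tcp_rot: [-3.141, 0.001, 3.14]
contact_force: [-0.2, -0.4, -1.1]
grip_width: 0.387
grasp_force: 30.3
```

```bash
python3 w.py w10
```

```text
25.7 [0.5523 0.2658 0.1018] [3.141e+00 2.000e-03 3.140e+00] [ 0.1  0.5 -0.6] 0.388 30.28676748275757
[242.5  38.2] [213, 0, 58, 64, 1313] [0.4184 0.2385 0.01  ]
[265.7 130.4] [235, 99, 55, 55, 683] [0.4862 0.2551 0.01  ]
[259.2 124.3] [251, 115, 18, 19, 258] [0.4814 0.2499 0.01  ]
[280.1 206.4] [256, 184, 50, 44, 1697] [0.5495 0.2666 0.01  ]
[278.8 364.2] [0, 251, 560, 169, 45155] [0.7187 0.2651 0.01  ]
[279.  307.2] [260, 291, 39, 33, 1012] [0.6498 0.2655 0.01  ]
```

View pics/w10.png

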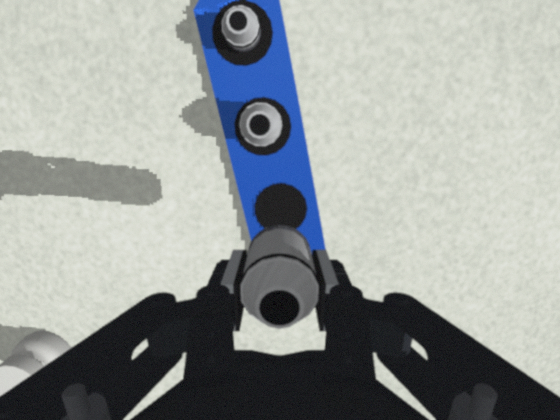

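Objectives 30 and 42 stand centred on pads 1 and 2, and 54 hangs over pad 3 at (280,206). Lowering.

Emit:
play_rows(plan=[{"linear": [0, 0.001, 0.04], "spin": 0, "gripper": 210}, {"linear": [0, 0, 0.025], "spin": 0, "gripper": 210}, {"linear": [0, 0, 0.015], "spin": 0, "gripper": 210}, {"linear": [0, 0, 0.006], "spin": 0, "gripper": 210}, {"linear": [0, 0, 0.002], "spin": 0, "gripper": 210}, {"linear": [0, 0, 0], "spin": 0, "gripper": 210}, {"linear": [0, 0, 0], "spin": 0, "gripper": 210}])

```text
time: 26.4
eef_pos: [0.5524, 0.2686, 0.0139]
tcp_rot: [3.14, 0.002, -3.141]
contact_force: [-0.8, -0.1, -0.7]
grip_width: 0.389
grasp_force: 30.3
```

Emit:
play_rows(plan=[{"linear": [0, 0, 0.002], "spin": 0, "gripper": 210}, {"linear": [0, 0, 0.001], "spin": 0, "gripper": 210}, {"linear": [0, 0, 0], "spin": 0, "gripper": 210}, {"linear": [0, 0, 0], "spin": 0, "gripper": 210}])

```text
time: 26.8
eef_pos: [0.5513, 0.2683, 0.0096]
tcp_rot: [3.141, 0.0, -3.141]
contact_force: [-0.4, -0.1, -2.2]
grip_width: 0.387
grasp_force: 30.3
```

Emit:
play_rows(plan=[{"linear": [0, -0.0015, 0.0005], "spin": 0, "gripper": 210}, {"linear": [0, 0, 0.001], "spin": 0, "gripper": 210}, {"linear": [0, 0, 0], "spin": 0, "gripper": 210}, {"linear": [0, 0, 0], "spin": 0, "gripper": 210}])

```text
time: 27.2
eef_pos: [0.5515, 0.2677, 0.0094]
tcp_rot: [3.14, 0.0, -3.141]
contact_force: [-2.3, 1.2, 6.0]
grip_width: 0.388
grasp_force: 31.1
```

Emit:
play_rows(plan=[{"linear": [0, 0, 0], "spin": 0, "gripper": 130}, {"linear": [0, 0, 0], "spin": 0, "gripper": 110}, {"linear": [0, 0, 0], "spin": 0, "gripper": 80}, {"linear": [0, 0, 0], "spin": 0, "gripper": 60}, {"linear": [0, 0, -0.01], "spin": 0, "gripper": 60}, {"linear": [0, 0, -0.03], "spin": 0, "gripper": 0}, {"linear": [0, 0, -0.05], "spin": 0, "gripper": 0}, {"linear": [0, 0, -0.05], "spin": 0, "gripper": 0}, {"linear": [-0.006, -0.045, 0], "spin": 0, "gripper": 0}, {"linear": [-0.006, -0.045, 0], "spin": 0, "gripper": 0}, {"linear": [-0.006, -0.045, 0], "spin": 0, "gripper": 0}])

```text
time: 28.3
eef_pos: [0.5699, 0.1305, 0.1495]
tcp_rot: [3.141, 0.002, -3.14]
contact_force: [0.7, -0.4, -0.6]
grip_width: 0.997
grasp_force: 0.0
```

Emit:
play_rows(plan=[{"linear": [-0.006, -0.045, 0], "spin": 0, "gripper": 0}, {"linear": [-0.005, -0.045, 0], "spin": 0, "gripper": 0}, {"linear": [0, -0.045, 0], "spin": 0, "gripper": 0}, {"linear": [0, -0.045, 0], "spin": 0, "gripper": 0}, {"linear": [0, -0.045, 0], "spin": 0, "gripper": 0}, {"linear": [0, -0.045, 0], "spin": 0, "gripper": 0}, {"linear": [0, -0.045, 0], "spin": 0, "gripper": 0}, {"linear": [0, -0.009, 0.02], "spin": 0, "gripper": 0}, {"linear": [0, 0, 0.01], "spin": 0, "gripper": 0}, {"linear": [0, 0, 0], "spin": 0, "gripper": 0}, {"linear": [0, 0, 0], "spin": 0, "gripper": 0}])

```text
time: 29.4
eef_pos: [0.5811, -0.19, 0.118]
tcp_rot: [3.14, -0.0, -3.138]
contact_force: [0.1, 0.6, 0.4]
grip_width: 1.003
grasp_force: 0.0
```

Run:
```python
from h import *
c=cams.read_camera("wrist"); s=status.state(); print(s["eef_pos"],s["tcp_rot"]); lens(c,["66"],G)
```

```text
[ 0.58148929 -0.19019841  0.11843288] [ 3.14062909e+00  7.09846456e-04 -3.13788762e+00]
66 [275.4 224.8] 358 [ 0.5807 -0.1923  0.069 ]
```

Emit:
play_rows(plan=[{"linear": [0, -0.002, 0.03], "spin": 0, "gripper": 0}, {"linear": [0, 0, 0.04], "spin": 0, "gripper": 40}, {"linear": [0, 0, 0.03], "spin": 0, "gripper": 60}, {"linear": [0, 0, 0.012], "spin": 0, "gripper": 60}, {"linear": [0, 0, 0], "spin": 0, "gripper": 60}, {"linear": [0, 0, 0], "spin": 0, "gripper": 110}, {"linear": [0, 0, 0], "spin": 0, "gripper": 200}, {"linear": [0, 0, 0], "spin": 0, "gripper": 200}, {"linear": [0, 0, 0], "spin": 0, "gripper": 200}, {"linear": [0, 0, 0], "spin": 0, "gripper": 200}], newtons=40)

```text
time: 30.45
eef_pos: [0.5826, -0.1943, 0.0082]
tcp_rot: [3.142, 0.004, -3.141]
contact_force: [-1.0, 0.9, 6.3]
grip_width: 0.433
grasp_force: 40.4
```

Emit:
play_rows(plan=[{"linear": [0, 0, -0.01], "spin": 0, "gripper": 200}, {"linear": [0, 0, -0.03], "spin": 0, "gripper": 200}, {"linear": [0, 0, -0.04], "spin": 0, "gripper": 200}, {"linear": [0, 0, -0.04], "spin": 0, "gripper": 200}, {"linear": [0, 0.024, -0.02], "spin": 0, "gripper": 200}, {"linear": [-0.004, 0.045, 0], "spin": 0, "gripper": 200}, {"linear": [-0.004, 0.045, 0], "spin": 0, "gripper": 200}, {"linear": [-0.004, 0.045, 0], "spin": 0, "gripper": 200}, {"linear": [-0.004, 0.045, 0], "spin": 0, "gripper": 200}, {"linear": [-0.004, 0.045, 0], "spin": 0, "gripper": 200}, {"linear": [-0.004, 0.045, 0], "spin": 0, "gripper": 200}])

```text
time: 31.55
eef_pos: [0.604, 0.1011, 0.1465]
tcp_rot: [-3.141, 0.0, -3.141]
contact_force: [1.1, 0.0, -2.5]
grip_width: 0.432
grasp_force: 40.6
```

Emit:
play_rows(plan=[{"linear": [-0.004, 0.045, 0], "spin": 0, "gripper": 200}, {"linear": [-0.004, 0.045, 0], "spin": 0, "gripper": 200}, {"linear": [-0.004, 0.045, 0], "spin": 0, "gripper": 200}, {"linear": [-0.002, 0.045, 0], "spin": 0, "gripper": 200}, {"linear": [0, 0, 0.03], "spin": 0, "gripper": 200}, {"linear": [0, 0, 0.01], "spin": 0, "gripper": 200}, {"linear": [0, 0, 0], "spin": 0, "gripper": 200}, {"linear": [0, 0, 0], "spin": 0, "gripper": 200}])

```text
time: 32.35
eef_pos: [0.6191, 0.2777, 0.1069]
tcp_rot: [-3.141, 0.001, 3.139]
contact_force: [1.2, -1.0, -2.1]
grip_width: 0.436
grasp_force: 40.8
```

```bash
python3 w.py w11
```

```text
32.4 [0.6196 0.278  0.1075] [3.141e+00 2.000e-03 3.139e+00] [ 0.  -0.2 -2.1] 0.439 40.81462740898132
[238.3  14.9] [229, 5, 19, 21, 311] [0.4679 0.2474 0.01  ]
[247.5  49.1] [217, 14, 57, 53, 943] [0.4921 0.2537 0.01  ]
[263.1 125.6] [253, 115, 21, 22, 379] [0.5498 0.265  0.01  ]
[282.7 204. ] [259, 185, 48, 39, 1441] [0.6162 0.281  0.01  ]
[279.  364.4] [0, 252, 560, 168, 44917] [0.7916 0.2774 0.01  ]
[279. 318.] [257, 299, 45, 39, 1413] [0.7334 0.2775 0.01  ]
```

View pics/w11.png

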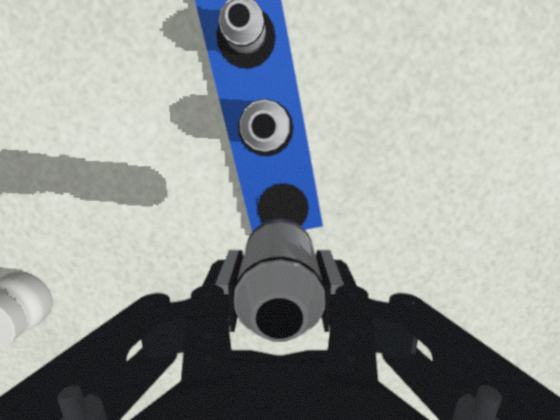

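Pad 4's centre is at about (283,207), 3 mm to the left of the tool in world y. I'll correct and lower.

Emit:
play_rows(plan=[{"linear": [0, 0.002, 0.04], "spin": 0, "gripper": 200}, {"linear": [0, 0, 0.025], "spin": 0, "gripper": 200}, {"linear": [0, 0, 0.015], "spin": 0, "gripper": 200}, {"linear": [0, 0, 0.006], "spin": 0, "gripper": 200}, {"linear": [0, 0, 0.002], "spin": 0, "gripper": 200}, {"linear": [0, 0, 0], "spin": 0, "gripper": 200}, {"linear": [0, 0, 0], "spin": 0, "gripper": 200}, {"linear": [0, 0, 0], "spin": 0, "gripper": 200}])

```text
time: 33.2
eef_pos: [0.6192, 0.2821, 0.0192]
tcp_rot: [3.141, 0.002, -3.141]
contact_force: [0.0, -0.2, -1.6]
grip_width: 0.435
grasp_force: 40.8
```

Emit:
play_rows(plan=[{"linear": [0, 0, 0.002], "spin": 0, "gripper": 200}, {"linear": [0, 0, 0.0015], "spin": 0, "gripper": 200}, {"linear": [0, 0, 0], "spin": 0, "gripper": 200}, {"linear": [0, 0, 0], "spin": 0, "gripper": 200}])

```text
time: 33.6
eef_pos: [0.6186, 0.282, 0.0153]
tcp_rot: [3.141, 0.0, -3.141]
contact_force: [-2.0, -0.5, 4.3]
grip_width: 0.432
grasp_force: 41.2
```

Contact felt; releasing and backing off.

Emit:
play_rows(plan=[{"linear": [0, 0, 0], "spin": 0, "gripper": 110}, {"linear": [0, 0, 0], "spin": 0, "gripper": 90}, {"linear": [0, 0, 0], "spin": 0, "gripper": 60}, {"linear": [0, 0, 0], "spin": 0, "gripper": 40}, {"linear": [0, 0, -0.01], "spin": 0, "gripper": 30}, {"linear": [0, 0, -0.03], "spin": 0, "gripper": 0}, {"linear": [0, 0, -0.05], "spin": 0, "gripper": 0}, {"linear": [0, 0, -0.05], "spin": 0, "gripper": 0}, {"linear": [0, -0.045, -0.02], "spin": 0, "gripper": 0}, {"linear": [0, -0.045, -0.02], "spin": 0, "gripper": 0}, {"linear": [0, -0.045, -0.02], "spin": 0, "gripper": 0}, {"linear": [0, 0, 0], "spin": 0, "gripper": 0}])

```text
time: 34.8
eef_pos: [0.6212, 0.1362, 0.2198]
tcp_rot: [-3.139, 0.008, 3.129]
contact_force: [-0.9, -1.0, 1.0]
grip_width: 1.002
grasp_force: 0.0
```

Run:
```python
from h import *
H.update({"30":.040,"42":.052,"54":.064,"66":.076})
g={"30":(.4155,.2385),"42":(.4835,.2525),"54":(.5515,.267),"66":(.6195,.281)}
c=cams.read_camera("wrist"); print(status.state()["eef_pos"]); lens(c,list(g),g)
t=cams.read_camera("top"); s=cams.read_camera("scene")
for n in("jar","bottle"): print(n,[r["rect"] for r in finder.find_in(n,"top")[:1]],[r["rect"] for r in finder.find_in(n,"scene")[:1]])
a=cv2.resize(t["frame"][150:310,120:320],(400,320),interpolation=cv2.INTER_CUBIC);b=cv2.resize(s["frame"][160:320,340:440],(400,640),interpolation=cv2.INTER_CUBIC)[:600]
w=cv2.resize(c["frame"],(400,300))
cv2.imwrite("pics/end.png",np.hstack([np.vstack([a,w[:280]]),b])[:,:,::-1])
```

```text
[0.62016917 0.14114202 0.21791751]
30 [370.4   5.8] 340 [0.4383 0.2291 0.04  ]
42 [395.5  49.1] 119 [0.4808 0.253  0.052 ]
54 [409.4 119.9] 146 [0.5489 0.2683 0.064 ]
66 [421. 188.] 174 [0.6167 0.2826 0.076 ]
jar [[259.0, 119.8, 25.7, 28.9]] [[241.8, 254.5, 31.2, 38.9]]
bottle [[275.3, 277.4, 22.6, 31.8]] [[282.7, 129.8, 27.2, 43.9]]
```

View pics/end.png

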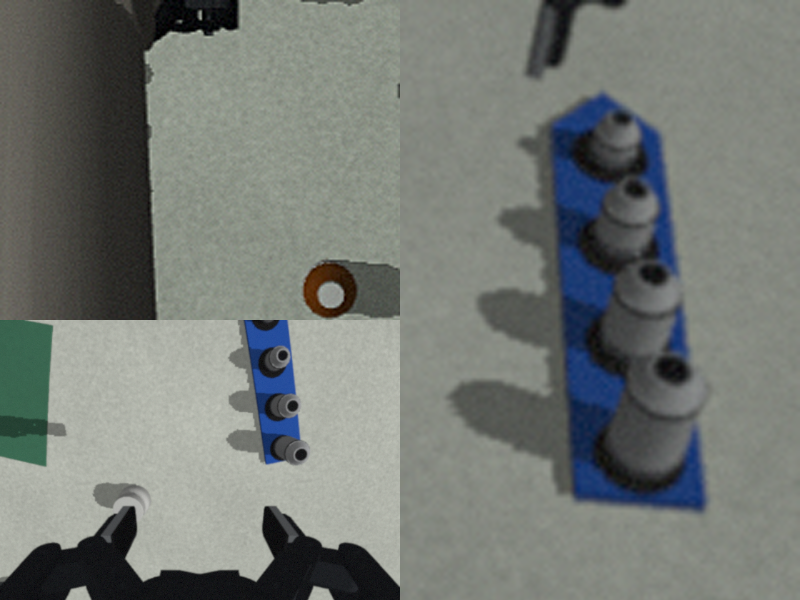

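The final picture shows all four upright on their pads in rising length from the pointed end, each within about 3 mm of its pad centre. The jar and bottle have not moved, and the arm is clear.

```bash
python3 -c "
from cell import workorder
print(workorder.sign_off())"
```

```text
the job is handed in; nothing more can be done
None
```

The job is handed in at about 35 s on the robot's clock: all four objectives stand upright, lens up, shortest to longest from the strip's pointed end, each within about 3 mm of its pad's centre, and the bottle and jar were not moved.

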